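# Draw the sharpening tray home and lock it with the keeper

## Task

The sharpening tray stands out of reach of the honing place: hook your closed fingertips behind its taller far board, drag it towards you between the guide strips, and press it for a moment square against the pad of the wooden stop with about 10 N (no ramming). Then, by its peg, turn the wooden keeper all the way round until it lies right across behind the tray, and let go. Keep the stone and handle in the tray and leave the other things on the bench alone.

Things in the scene. Friction and masses are not known exactly. Their poses are not given: they have to be found in the camera images.
- tray: sharpening tray: open pale wooden box, 120 mm along x, 150 mm along y, walls 8 mm, floor 6 mm; three walls reach 40 mm above the bench, the far board (+x, away from the robot) 50 mm. Loose, 0.2 to 0.4 kg plus 0.2 to 0.35 kg of contents; sliding it takes 2 to 9 N. It starts 63 to 107 mm short of home. Origin: centre of its underside; x from the robot-side wall to the far board, z up
- tray_lip (a point): the middle of the top edge of the far board's outer face: 60 mm along the tray's +x from its origin, 50 mm above the bench. Behind it (+x) at least 40 mm of bench is free for fingertips. Pushed off-centre, the tray turns; turned too far, it jams in the guides until pushed from the other side
- stop: fixed dark wooden stop, 190 mm long (y), 40 mm high. Origin: on the bench, mid-length of its face that looks away from the robot; x squarely out of that face, away from the robot; y to the left. A rigid pad, 146 mm wide, 38 mm high, stands 2 to 24 mm proud of the face, set differently each run and not measured: feel for it. With the tray home on it, the tray origin is 62 to 84 mm out along x
- guide_mouth (a point): middle of the mouth of the guides, 103 mm out along the stop's x. Two fixed dark wooden guide strips, 22 mm high, stand square to the stop, 160 mm apart (5 mm play on each side of the tray), straight for 75 mm from the stop and then flared outwards up to here. Stop, guides and keeper pivot are one fixed assembly, moved and turned each run
- keeper (a joint): angle (rad) of the keeper, a wooden bar turning on an upright pivot at the left far corner of the guides. It grows clockwise seen from above: 0, pointing 0.5 rad left of the stop's +x; 0.5, along +x; 2.07, at its end stop, along -y, right across behind the far board of a tray that is home (3 to 25 mm gap). Starts at 0 to 0.4, stays where left; friction 0.08 N m (1 to 2 N at the peg)
- keeper_pivot (a point): top of the keeper's pivot, 21 mm above the bench; fixed at x = 157 mm, y = +116 mm in the stop's frame. The bar is 20 mm wide, reaches 93 mm from the pivot, and its top is 21 mm above the bench
- keeper_peg (a point): half-way up the keeper's round upright wooden peg, 75 mm from the pivot along the bar; the peg is 12 mm in diameter and stands from 21 to 63 mm above the bench (this point: 42 mm)
- whetstone: grey whetstone lying in the tray, 45 x 112 x 24 mm, 0.15 to 0.31 kg; origin at the centre of its underside
- handle: short round wooden handle lying in the tray behind the whetstone, 110 mm long, 20 mm thick; origin at the centre of its underside
- chisel: long-handled chisel lying across, beyond the tray, handle 240 x 22 mm plus a 90 mm blade end; origin under the middle of its handle. Leave alone
- gouge: long-handled gouge on the right of the bench, handle 220 x 24 mm plus a 90 mm blade end. Leave alone
- tin: round red tin, 88 mm across, 42 mm high, on the right. Leave alone
- hammer: hammer lying on the left. Leave alone
- ferrule: small upright steel ring, 26 mm across, 24 mm high, right of the tray's lane. Leave alone
- offcut: wooden offcut 70 x 45 x 30 mm, right of the tray's lane. Leave alone
There are look-alikes about, which are no part of the job. Leave any turquoise look-alike of the tray alone. Of the things that look like the handle, the larger one is meant.

How it is judged:
On the way, in this order (a step that is already met when the one before it is completed fails the run):
1. with the fingertips behind the far board, the tray is pressed square against the stop (its pad) with more than 6 N for 0.2 s, the keeper still open (x of tray in the frame of stop between 0.0595 and 0.0865 m and angle between the x axis of tray and the x axis of stop, either way round below 0.05 rad and contact force between tray and stop above 6 N and x of the grasp point in the frame of tray above 0.061 m and value of joint keeper below 1.2 rad), for 0.2 s.
2. the keeper is turned right across behind the tray (past 1.95 rad) (value of joint keeper above 1.95 rad), for 0.2 s.
At the end, for the whole second after the job is handed in: the tray at rest on the bench, in the place where it was pressed home (its origin 59.5 to 86.5 mm out from the face of the stop) and square to the stop within 0.05 rad; the keeper turned past 1.95 rad (across behind the far board); whetstone and handle lying in the tray (x of tray in the frame of stop between 0.0595 and 0.0865 m and angle between the x axis of tray and the x axis of stop, either way round below 0.05 rad and angle between tray's own z axis and vertical below 0.05 rad and x of whetstone in the frame of tray between -0.052 and 0.052 m and y of whetstone in the frame of tray between -0.067 and 0.067 m and z of whetstone in the frame of tray between -0.005 and 0.03 m and x of handle in the frame of tray between -0.052 and 0.052 m and y of handle in the frame of tray between -0.067 and 0.067 m and z of handle in the frame of tray between -0.005 and 0.03 m and value of joint keeper above 1.95 rad and linear speed of tray below 0.01 m/s); the robot touches nothing.
It fails at once if the robot presses on the tray with more than 20 N (contact force between any of the fingers, the arm and tray above 20 N).
It fails at once if the tray is rammed against the stop with more than 20 N (contact force between tray and stop above 20 N).
It fails at once if the tray is tipped by more than 0.15 rad (angle between tray's own z axis and vertical above 0.15 rad).
It fails at once if a bystander is shifted by more than 15 mm (distance of any of chisel, gouge, tin, hammer, ferrule, offcut from where it was at the start of the episode above 0.015 m).
It also fails if it takes over 72 s, if anything falls off the work surface, if the arm or the gripper's body presses on something with over 40 N, if the wrist force passes 120 N, or if a joint passes its speed limit or range.

## Robot

A 6-joint arm with a two-finger parallel gripper is mounted at the origin on the work surface. World frame = base frame: x ahead of the robot, y to its left, z up, the work surface at z = 0. Lengths are in m, angles in rad, forces in N, time in s.
With the tool pointing down it reaches from about 0.35 to 0.85 m from the base axis. Payload 8.1 kg.
Tool frame: the origin (TCP) lies between the finger pads; the fingertips stand 8 mm ahead of it and the grasp point (between the pads) lies 11 mm behind it; z points along the fingers, y is the line along which they close (so a half turn about z gives the same grasp; the last joint's range is limited). The gripper opens to 85 mm and grips with 20 to 120 N. Pads are 22 mm wide; open, the fingers measure 114 mm over their backs; the gripper's body (76 mm by 85 mm) begins 54 mm behind the grasp point. The pads swing forward as they close: fully open they stand 13 mm farther back than shut.
Start: joints at [-1.411, 0.13, 1.488, -0, 1.523, -0.085], TCP at [0.145, -0.582, 0.239] pointing down, gripper open.
Joint ranges: [-2.96, 2.96], [-0.89, 2.26], [0.02, 2.5], [-1.34, 4.48], [0, 2.73], [-2.66, 2.66]. Speed limits (rad/s): [2.39, 2.39, 2.79, 3.14, 3.14, 3.14].

## Interface

Orientations are given as a 3x3 rotation matrix whose columns are the frame's x, y, z axes.
In Python, from bench import * gives the robot as it stands. The module is installed in compiled form; this text tells all that it offers.
- The arm moves only by the shell command python3 -m pendant 'ROWS' [OPENING] [FORCE]. ROWS is JSON, a list of rows, each an object with "travel": the shift along the tool's x, y, z in m, a list of three; "yaw": the turn about the tool's z in rad. A call has exactly 10 rows; each row is the pose to reach, as a shift and turn from the pose commanded when the call began, along the tool's axes at that moment; what a row does not reach only later rows make up. A row lasts 1/12 s, in which the tool goes at most 41.7 mm and 7.16 degrees, less where a joint would pass 70% of its speed; a pose out of reach is approached as far as the arm can. A call with a gripper value outside its range is refused whole. OPENING is the finger opening in m, from 0 to 0.0854, set as the call begins (- or left out, the last holds). The fingers move at their own pace and stop on an object; FORCE is the grip in N (left out, the last holds). Time passes only in rows, so rows that repeat a pose let the fingers close, or fill a call up. It gives the time, the measured TCP pose, the force, the opening and the grip force at its end, in the units of the state.
- observe(): the state, without advancing time (a new reading comes with each control period).
- camera(name): name is "scene" or "top"; returns a dict with "image" (480x640x3 uint8, red, green, blue), "intrinsics" (3x3 intrinsics, pixels), "pose" (4x4, takes a point from camera to world coordinates). Camera axes: x right, y down, z forward; pixel columns grow to the right and rows downward; lengths in m; the calibration is good to about 2 mm. A picture is of the moment at which its call begins. There is no depth.
- finish_job(): hands the job in; it is judged then, once.
The state is a dict: "t": time; "joints": joint angles; "dq": joint speeds; "effort": joint torques, N m; "tool_pos": TCP position; "ee_rot": TCP orientation; "ft_force": force on the tool from outside, world axes, zero at the start; "wrist_torque": the same for the moment, N m; "width": opening from 0.0 (shut) to 1.0 (fully open); "grasp_force": force on a finger pad.
Only numpy, scipy, OpenCV 4.12 (cv2) and the standard library are available. Lean on these libraries where they do the work, as an engineer would, in place of code of your own. Each camera call takes 0.05 s, during which the arm holds its last target. There are 200 camera calls.

## Working session

There is one attempt and no reset: what is moved stays moved. The work goes in short steps, Python scripts to look and compute and a shell command to move; the robot and the scene stay as the last step left them, time stands still between calls to the robot, and variables do not carry over. Pictures are saved under pics/ and viewed, at most 10 in all, crops included, and the job is handed in when it is done.

```bash
mkdir -p pics; python3 - <<'E'
from bench import *
import cv2
for n in("top","scene"):
    c=camera(n); cv2.imwrite(f"pics/{n}0.png",c["image"][:,:,::-1]); print(n,c["intrinsics"].tolist(),c["pose"].round(4).tolist())
s=observe(); print(s["t"],s["tool_pos"],s["ee_rot"],s["ft_force"])
E
```

```text
top [[537.6767083722935, 0.0, 320.86998391759977], [0.0, 537.6767083722935, 232.12124583307943], [0.0, 0.0, 1.0]] [[0.016, -0.9927, 0.1198, 0.4029], [-0.9998, -0.0168, -0.0062, 0.0094], [0.0082, -0.1197, -0.9928, 1.2694], [0.0, 0.0, 0.0, 1.0]]
scene [[485.4979780446209, 0.0, 319.23463169339465], [0.0, 485.4979780446209, 240.91730830226038], [0.0, 0.0, 1.0]] [[0.8371, 0.3231, -0.4415, 1.0069], [0.5467, -0.523, 0.6539, -0.6423], [-0.0197, -0.7887, -0.6144, 0.6566], [0.0, 0.0, 0.0, 1.0]]
0.1 [ 0.14535874 -0.58163261  0.23833344] [[ 9.70180613e-01  2.42382935e-01 -3.02097594e-04]
 [ 2.42383100e-01 -9.70179216e-01  1.64957305e-03]
 [ 1.06739551e-04 -1.67360715e-03 -9.99998594e-01]] [-0.45015454 -0.29498452  0.43944139]
```

View pics/top0.png

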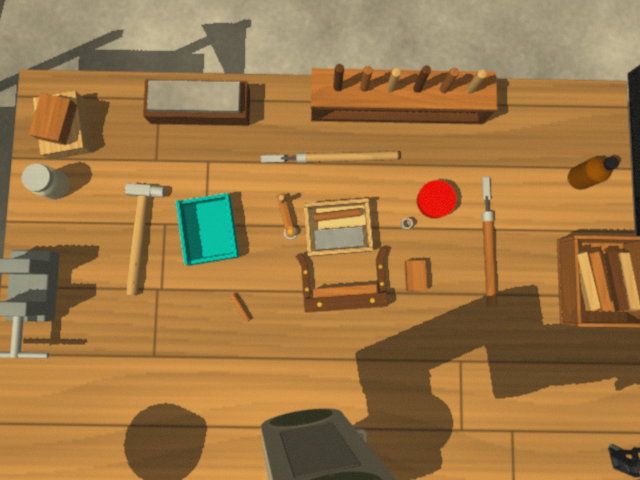

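View pics/scene0.png

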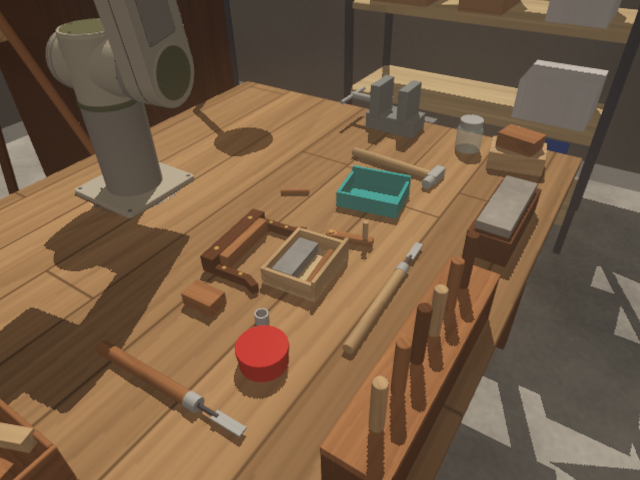

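The top view shows these candidates:
- **Tray:** the pale one at (340,227). The turquoise one at (208,229) is the look-alike.
- **Handle:** the larger one, in the tray at (340,215). The small stick at (242,306) is the look-alike.
- **Keeper:** pivot about (291,233), peg about (284,200).
- **Stop:** about (345,298).

I'll check these in a close crop.

```bash
python3 - <<'E'
import cv2
i=cv2.imread("pics/top0.png")[180:320,260:420]
cv2.imwrite("pics/crop0.png",cv2.resize(i,None,fx=5,fy=4.0 if 0 else 4.28,interpolation=cv2.INTER_CUBIC)[:600])
i=cv2.imread("pics/top0.png")[185:320,265:425]
cv2.imwrite("pics/crop0.png",cv2.resize(i,None,fx=4,fy=4,interpolation=cv2.INTER_CUBIC))
E
```

```text
(no output)
```

View pics/crop0.png

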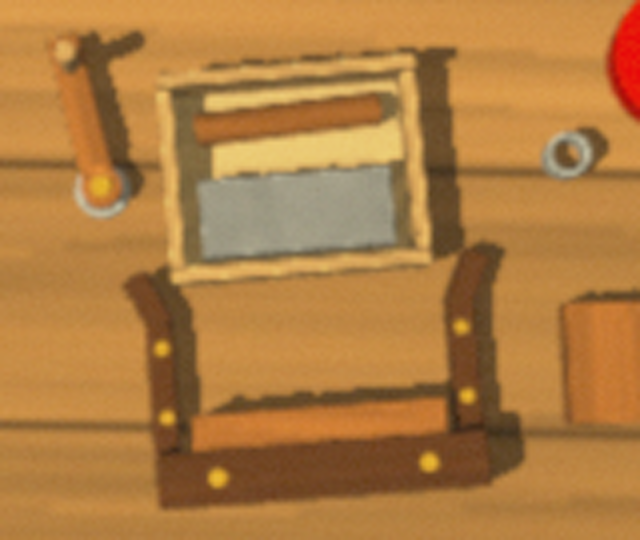

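```bash
cat > h.py <<'E'
import numpy as np
K=np.array([[537.6767,0,320.87],[0,537.6767,232.1212],[0,0,1]])
P=np.array([[0.016,-0.9927,0.1198,0.4029],[-0.9998,-0.0168,-0.0062,0.0094],[0.0082,-0.1197,-0.9928,1.2694],[0,0,0,1.]])
def ray(u,v,z,P=P,K=K):
    d=P[:3,:3]@np.linalg.solve(K,[u,v,1.]);o=P[:3,3];return (o+d*(z-o[2])/d[2])
def cr(u,v,z): return ray(265+(u+.5)/4-.5,185+(v+.5)/4-.5,z)
E
python3 - <<'E'
from h import *
pts=dict(farL=(158,82,.05),farR=(413,56,.05),nearL=(175,283,.04),nearR=(432,262,.04),sfL=(160,455,.04),sfR=(487,432,.04),sbL=(162,507,.04),sbR=(490,482,.04),
 scL=(162,348,.022),scL2=(168,418,.022),scR=(461,326,.022),scR2=(467,396,.022),piv=(100,186,.021),peg=(66,50,.063),padL=(190,412,.038),padR=(447,395,.038))
w={k:cr(*p) for k,p in pts.items()}
for k in w: print(k,w[k].round(4))
def ang(a,b): d=w[b]-w[a]; return np.degrees(np.arctan2(d[1],d[0]))
# yaw estimates: direction of +x
print("tray",ang('farR','farL')-90,ang('nearR','nearL')-90,ang('nearL','farL'),ang('nearR','farR'))
print("stop",ang('sfR','sfL')-90,ang('sbR','sbL')-90,ang('scR','scL')-90,ang('scR2','scL2')-90,ang('padR','padL')-90)
t=np.mean([ang('sfR','sfL')-90,ang('sbR','sbL')-90,ang('scR','scL')-90,ang('scR2','scL2')-90]);t=np.radians(t)
R=np.array([[np.cos(t),-np.sin(t)],[np.sin(t),np.cos(t)]])
o1=(w['sfL'][:2]+w['sfR'][:2])/2; o2=w['piv'][:2]-R@[.157,.116]
print("stop yaw",t,"origins",o1,o2)
o=o2
for k in w: print(k,(R.T@(w[k][:2]-o)).round(4))
E
```

```text
farL [0.6119 0.0412 0.05  ]
farR [ 0.6296 -0.1052  0.05  ]
nearL [0.4971 0.0295 0.04  ]
nearR [ 0.5116 -0.1177  0.04  ]
sfL [0.3992 0.0362 0.04  ]
sfR [ 0.4152 -0.1495  0.04  ]
sbL [0.3701 0.0345 0.04  ]
sbR [ 0.387  -0.1512  0.04  ]
scL [0.4607 0.0366 0.022 ]
scL2 [0.4204 0.0324 0.022 ]
scR [ 0.4763 -0.1366  0.022 ]
scR2 [ 0.4359 -0.1402  0.022 ]
piv [0.5546 0.0747 0.021 ]
peg [0.6272 0.0936 0.063 ]
padL [0.4238 0.0196 0.038 ]
padR [ 0.4358 -0.1268  0.038 ]
tray 6.899761884527308 5.635572960828938 5.853630862018001 6.052904203584736
stop 4.910972556714853 5.220504319516891 5.142293844212517 5.11075763729184 4.691017321199794
stop yaw 0.08894428407716187 origins [ 0.40720712 -0.0566479 ] [ 0.4085722  -0.05480369]
farL [0.211  0.0776]
farR [ 0.2157 -0.0699]
nearL [0.0957 0.0761]
nearR [ 0.0971 -0.0718]
sfL [-0.0012  0.0914]
sfR [-0.0018 -0.0949]
sbL [-0.0304  0.0923]
sbR [-0.03   -0.0941]
scL [0.06   0.0864]
scL2 [0.0196 0.0858]
scR [ 0.0601 -0.0875]
scR2 [ 0.0196 -0.0875]
piv [0.157 0.116]
peg [0.2309 0.1284]
padL [0.0218 0.0728]
padR [ 0.0207 -0.0742]
```

The crop confirms the pale tray, with the grey stone and larger handle inside. The peg is at crop (66,50) and the pivot at (100,186). The fits agree on the stop origin at (0.408,-0.0555) with yaw 0.09, and the tray about 1° off square. I'll move behind the far board with the fingers closed.

```bash
python3 -m pendant '[{"travel":[0.03,-0.02,0],"yaw":0},{"travel":[0.06,-0.04,0],"yaw":0},{"travel":[0.09,-0.06,0],"yaw":0},{"travel":[0.12,-0.08,0],"yaw":0},{"travel":[0.15,-0.10,0],"yaw":0},{"travel":[0.18,-0.12,0],"yaw":0},{"travel":[0.21,-0.14,0],"yaw":0},{"travel":[0.24,-0.16,0],"yaw":0},{"travel":[0.27,-0.18,0],"yaw":0},{"travel":[0.30,-0.20,0],"yaw":0}]' 0 40
python3 -m pendant '[{"travel":[0.03,-0.02,0],"yaw":0},{"travel":[0.06,-0.04,0],"yaw":0.02},{"travel":[0.09,-0.06,0],"yaw":0.04},{"travel":[0.12,-0.08,0],"yaw":0.06},{"travel":[0.15,-0.10,0],"yaw":0.08},{"travel":[0.18,-0.12,0],"yaw":0.1},{"travel":[0.21,-0.14,0],"yaw":0.12},{"travel":[0.24,-0.16,0],"yaw":0.14},{"travel":[0.28,-0.19,0],"yaw":0.155},{"travel":[0.316,-0.213,0],"yaw":0.155}]'
python3 -m pendant '[{"travel":[0,0,0.02],"yaw":0},{"travel":[0,0,0.04],"yaw":0},{"travel":[0,0,0.06],"yaw":0},{"travel":[0,0,0.08],"yaw":0},{"travel":[0,0,0.09],"yaw":0},{"travel":[0,0,0.1],"yaw":0},{"travel":[0,0,0.1],"yaw":0},{"travel":[0,0,0.1],"yaw":0},{"travel":[0,0,0.1],"yaw":0},{"travel":[0,0,0.1],"yaw":0}]'
python3 - <<'E'
from bench import *
import cv2
s=observe();print(s["tool_pos"],s["ee_rot"].round(3) if hasattr(s["ee_rot"],'round') else s["ee_rot"])
for n,b in(("top",(140,300,240,440)),("scene",(180,380,180,440))):
    c=camera(n)["image"][:,:,::-1]; cv2.imwrite(f"pics/{n}1.png",c)
    cv2.imwrite(f"pics/{n}1c.png",cv2.resize(c[b[0]:b[1],b[2]:b[3]],None,fx=3,fy=3,interpolation=cv2.INTER_CUBIC))
E
```

```text
t: 0.93
tool_pos: [0.3887, -0.3137, 0.239]
ee_rot: [[0.97, 0.242, -0.0], [0.242, -0.97, 0.0], [-0.0, -0.0, -1.0]]
ft_force: [1.0, 0.0, -0.3]
width: -0.0
grasp_force: 0.0
t: 1.77
tool_pos: [0.6372, -0.0373, 0.2388]
ee_rot: [[0.996, 0.088, -0.001], [0.088, -0.996, 0.0], [-0.001, -0.0, -1.0]]
ft_force: [0.9, -1.0, 1.0]
width: 0.001
grasp_force: 0.0
t: 2.6
tool_pos: [0.6376, -0.0393, 0.1411]
ee_rot: [[0.996, 0.09, 0.003], [0.09, -0.996, -0.0], [0.003, 0.001, -1.0]]
ft_force: [-1.1, -0.4, 0.4]
width: 0.002
grasp_force: 0.0
[ 0.63762872 -0.03925597  0.14109105] [[ 0.996  0.09   0.003]
 [ 0.09  -0.996 -0.   ]
 [ 0.003  0.001 -1.   ]]
```

View pics/scene1c.png

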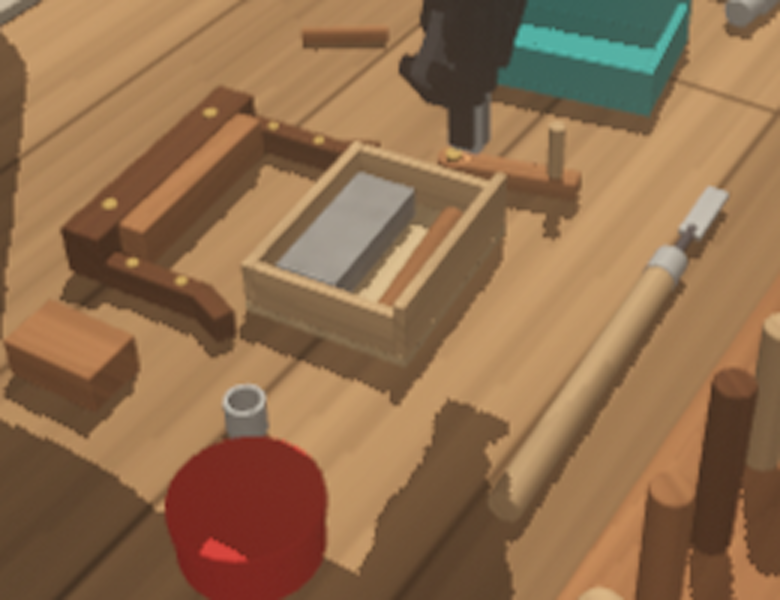

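The fingertips are closed and hanging above and behind the far board; the keeper and chisel are clear. I'll shift 8 mm outward and 7 mm left, then descend.

```bash
python3 -m pendant '[{"travel":[0.008,-0.007,0],"yaw":0},{"travel":[0.008,-0.007,0.02],"yaw":0},{"travel":[0.008,-0.007,0.04],"yaw":0},{"travel":[0.008,-0.007,0.06],"yaw":0},{"travel":[0.008,-0.007,0.08],"yaw":0},{"travel":[0.008,-0.007,0.10],"yaw":0},{"travel":[0.008,-0.007,0.11],"yaw":0},{"travel":[0.008,-0.007,0.118],"yaw":0},{"travel":[0.008,-0.007,0.118],"yaw":0},{"travel":[0.008,-0.007,0.118],"yaw":0}]'
python3 -m pendant '[{"travel":[-0.002,0,0],"yaw":0},{"travel":[-0.004,0,0],"yaw":0},{"travel":[-0.006,0,0],"yaw":0},{"travel":[-0.008,0,0],"yaw":0},{"travel":[-0.010,0,0],"yaw":0},{"travel":[-0.012,0,0],"yaw":0},{"travel":[-0.014,0,0],"yaw":0},{"travel":[-0.016,0,0],"yaw":0},{"travel":[-0.018,0,0],"yaw":0},{"travel":[-0.020,0,0],"yaw":0}]'
```

```text
t: 3.53
tool_pos: [0.6444, -0.0312, 0.0218]
ee_rot: [[0.996, 0.09, 0.0], [0.09, -0.996, 0.0], [0.0, 0.0, -1.0]]
ft_force: [0.6, -0.8, 0.1]
width: -0.006
grasp_force: 0.0
t: 4.37
tool_pos: [0.6251, -0.0332, 0.0223]
ee_rot: [[0.996, 0.09, 0.003], [0.09, -0.996, -0.0], [0.003, 0.0, -1.0]]
ft_force: [5.5, -0.2, 1.2]
width: 0.005
grasp_force: 2.7
```

Contact is made with a sliding force of about 5 N. I'll drag 45 mm and then look.

```bash
python3 -m pendant '[{"travel":[-0.0025,0,0],"yaw":0},{"travel":[-0.005,0,0],"yaw":0},{"travel":[-0.0075,0,0],"yaw":0},{"travel":[-0.010,0,0],"yaw":0},{"travel":[-0.0125,0,0],"yaw":0},{"travel":[-0.015,0,0],"yaw":0},{"travel":[-0.0175,0,0],"yaw":0},{"travel":[-0.020,0,0],"yaw":0},{"travel":[-0.0225,0,0],"yaw":0},{"travel":[-0.025,0,0],"yaw":0}]'
python3 -m pendant '[{"travel":[-0.0025,0,0],"yaw":0},{"travel":[-0.005,0,0],"yaw":0},{"travel":[-0.0075,0,0],"yaw":0},{"travel":[-0.010,0,0],"yaw":0},{"travel":[-0.0125,0,0],"yaw":0},{"travel":[-0.015,0,0],"yaw":0},{"travel":[-0.0175,0,0],"yaw":0},{"travel":[-0.020,0,0],"yaw":0},{"travel":[-0.020,0,0],"yaw":0},{"travel":[-0.020,0,0],"yaw":0}]'
python3 - <<'E'
from bench import *
import cv2
c=camera("top")["image"][:,:,::-1]; cv2.imwrite("pics/top2.png",c)
cv2.imwrite("pics/top2c.png",cv2.resize(c[185:320,265:425],None,fx=4,fy=4,interpolation=cv2.INTER_CUBIC))
E
```

```text
t: 5.2
tool_pos: [0.6002, -0.0355, 0.0222]
ee_rot: [[0.996, 0.09, 0.003], [0.09, -0.996, -0.0], [0.003, 0.001, -1.0]]
ft_force: [5.4, -0.1, 1.6]
width: -0.001
grasp_force: 2.7
t: 6.03
tool_pos: [0.5799, -0.0373, 0.0221]
ee_rot: [[0.996, 0.09, 0.002], [0.09, -0.996, -0.0], [0.002, 0.0, -1.0]]
ft_force: [3.4, 0.7, 3.7]
width: -0.001
grasp_force: 1.9
```

View pics/top2c.png

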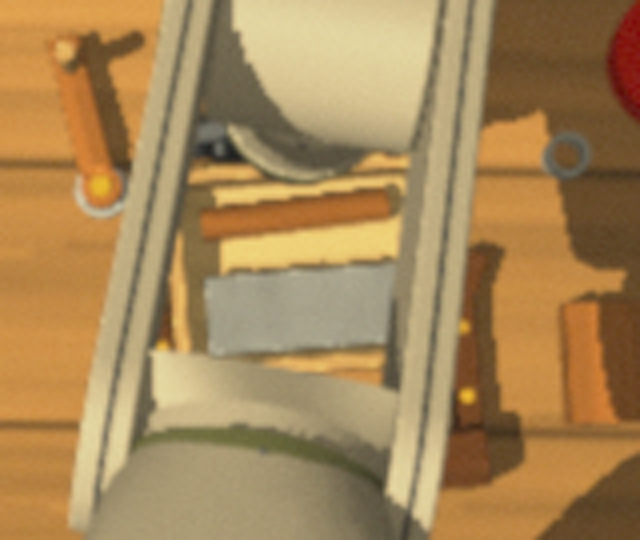

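The arm covers part of the view. The stone edge from (205,280) to (393,262) shows the tray still within about 1° of square, and the contents are in place. About 20 mm remain, so I'll creep.

```bash
python3 -m pendant '[{"travel":[-0.0015,0,0],"yaw":0},{"travel":[-0.003,0,0],"yaw":0},{"travel":[-0.0045,0,0],"yaw":0},{"travel":[-0.006,0,0],"yaw":0},{"travel":[-0.0075,0,0],"yaw":0},{"travel":[-0.009,0,0],"yaw":0},{"travel":[-0.0105,0,0],"yaw":0},{"travel":[-0.012,0,0],"yaw":0},{"travel":[-0.013,0,0],"yaw":0},{"travel":[-0.014,0,0],"yaw":0}]'
python3 -m pendant '[{"travel":[-0.0005,0,0],"yaw":0},{"travel":[-0.001,0,0],"yaw":0},{"travel":[-0.0015,0,0],"yaw":0},{"travel":[-0.002,0,0],"yaw":0},{"travel":[-0.0025,0,0],"yaw":0},{"travel":[-0.003,0,0],"yaw":0},{"travel":[-0.003,0,0],"yaw":0},{"travel":[-0.003,0,0],"yaw":0},{"travel":[-0.003,0,0],"yaw":0},{"travel":[-0.003,0,0],"yaw":0}]'
```

```text
t: 6.92
tool_pos: [0.5664, -0.0385, 0.022]
ee_rot: [[0.996, 0.09, 0.002], [0.09, -0.996, -0.0], [0.002, 0.0, -1.0]]
ft_force: [6.8, -0.1, 2.3]
width: 0.001
grasp_force: 3.2
t: 7.75
tool_pos: [0.5635, -0.0388, 0.022]
ee_rot: [[0.996, 0.09, 0.002], [0.09, -0.996, -0.0], [0.002, 0.0, -1.0]]
ft_force: [6.1, -0.6, 3.3]
width: 0.002
grasp_force: 3.0
```

```bash
python3 -m pendant '[{"travel":[-0.0003,0,0],"yaw":0},{"travel":[-0.0006,0,0],"yaw":0},{"travel":[-0.0009,0,0],"yaw":0},{"travel":[-0.0012,0,0],"yaw":0},{"travel":[-0.0015,0,0],"yaw":0},{"travel":[-0.0015,0,0],"yaw":0},{"travel":[-0.0015,0,0],"yaw":0},{"travel":[-0.0015,0,0],"yaw":0},{"travel":[-0.0015,0,0],"yaw":0},{"travel":[-0.0015,0,0],"yaw":0}]'
```

```text
t: 8.58
tool_pos: [0.562, -0.0389, 0.022]
ee_rot: [[0.996, 0.09, 0.002], [0.09, -0.996, -0.0], [0.002, 0.0, -1.0]]
ft_force: [6.1, 0.3, 3.0]
width: -0.0
grasp_force: 3.1
```

```bash
python3 -m pendant '[{"travel":[-0.0002,0,0],"yaw":0},{"travel":[-0.0004,0,0],"yaw":0},{"travel":[-0.0006,0,0],"yaw":0},{"travel":[-0.0008,0,0],"yaw":0},{"travel":[-0.001,0,0],"yaw":0},{"travel":[-0.001,0,0],"yaw":0},{"travel":[-0.001,0,0],"yaw":0},{"travel":[-0.001,0,0],"yaw":0},{"travel":[-0.001,0,0],"yaw":0},{"travel":[-0.001,0,0],"yaw":0}]'
```

```text
t: 9.42
tool_pos: [0.561, -0.039, 0.022]
ee_rot: [[0.996, 0.09, 0.002], [0.09, -0.996, -0.0], [0.002, 0.0, -1.0]]
ft_force: [6.7, -0.2, 2.2]
width: -0.002
grasp_force: 3.1
```

```bash
python3 -m pendant '[{"travel":[-0.0002,0,0],"yaw":0},{"travel":[-0.0004,0,0],"yaw":0},{"travel":[-0.0006,0,0],"yaw":0},{"travel":[-0.0008,0,0],"yaw":0},{"travel":[-0.001,0,0],"yaw":0},{"travel":[-0.001,0,0],"yaw":0},{"travel":[-0.001,0,0],"yaw":0},{"travel":[-0.001,0,0],"yaw":0},{"travel":[-0.001,0,0],"yaw":0},{"travel":[-0.001,0,0],"yaw":0}]'
```

```text
t: 10.25
tool_pos: [0.56, -0.0391, 0.022]
ee_rot: [[0.996, 0.09, 0.002], [0.09, -0.996, -0.0], [0.002, 0.0, -1.0]]
ft_force: [5.7, 0.4, 2.8]
width: 0.001
grasp_force: 3.1
```

```bash
python3 -m pendant '[{"travel":[-0.0002,0,0],"yaw":0},{"travel":[-0.0004,0,0],"yaw":0},{"travel":[-0.0006,0,0],"yaw":0},{"travel":[-0.0008,0,0],"yaw":0},{"travel":[-0.001,0,0],"yaw":0},{"travel":[-0.001,0,0],"yaw":0},{"travel":[-0.001,0,0],"yaw":0},{"travel":[-0.001,0,0],"yaw":0},{"travel":[-0.001,0,0],"yaw":0},{"travel":[-0.001,0,0],"yaw":0}]'
```

```text
t: 11.08
tool_pos: [0.5598, -0.0392, 0.0221]
ee_rot: [[0.996, 0.09, 0.004], [0.09, -0.996, -0.0], [0.004, 0.001, -1.0]]
ft_force: [10.1, 0.4, -2.1]
width: -0.004
grasp_force: 5.2
```

Contact with the pad: the wrist force rose to 10 N at roughly 5 N/mm. I'll add 0.8 mm and hold.

```bash
python3 -m pendant '[{"travel":[-0.0002,0,0],"yaw":0},{"travel":[-0.0004,0,0],"yaw":0},{"travel":[-0.0006,0,0],"yaw":0},{"travel":[-0.0008,0,0],"yaw":0},{"travel":[-0.0008,0,0],"yaw":0},{"travel":[-0.0008,0,0],"yaw":0},{"travel":[-0.0008,0,0],"yaw":0},{"travel":[-0.0008,0,0],"yaw":0},{"travel":[-0.0008,0,0],"yaw":0},{"travel":[-0.0008,0,0],"yaw":0}]'
```

```text
t: 11.92
tool_pos: [0.5598, -0.0392, 0.0224]
ee_rot: [[0.996, 0.09, 0.006], [0.09, -0.996, -0.0], [0.006, 0.001, -1.0]]
ft_force: [13.0, 0.2, -2.0]
width: -0.002
grasp_force: 6.7
```

```bash
python3 -m pendant '[{"travel":[-0.0002,0,0],"yaw":0},{"travel":[-0.0004,0,0],"yaw":0},{"travel":[-0.0006,0,0],"yaw":0},{"travel":[-0.0006,0,0],"yaw":0},{"travel":[-0.0006,0,0],"yaw":0},{"travel":[-0.0006,0,0],"yaw":0},{"travel":[-0.0006,0,0],"yaw":0},{"travel":[-0.0006,0,0],"yaw":0},{"travel":[-0.0006,0,0],"yaw":0},{"travel":[-0.0006,0,0],"yaw":0}]'
python3 - <<'E'
from bench import *
import cv2
c=camera("scene")["image"][:,:,::-1]
cv2.imwrite("pics/scene3c.png",cv2.resize(c[180:380,180:440],None,fx=3,fy=3,interpolation=cv2.INTER_CUBIC))
E
```

```text
t: 12.75
tool_pos: [0.5598, -0.0392, 0.0227]
ee_rot: [[0.996, 0.09, 0.007], [0.09, -0.996, -0.0], [0.007, 0.001, -1.0]]
ft_force: [14.7, 1.2, -2.9]
width: -0.001
grasp_force: 7.6
```

View pics/scene3c.png

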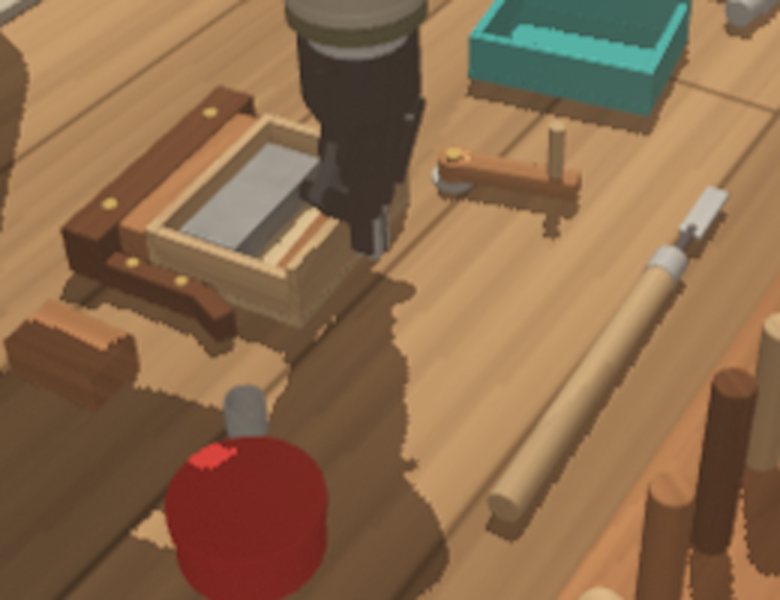

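The tray is home against the pad at about 82 mm and square, with the keeper still open (peg at crop (556,150)). I'll retreat, lift, and go to the left of the peg.

```bash
python3 -m pendant '[{"travel":[0.003,0,0],"yaw":0},{"travel":[0.007,0,0],"yaw":0},{"travel":[0.012,0,0],"yaw":0},{"travel":[0.012,0,-0.02],"yaw":0},{"travel":[0.012,0,-0.04],"yaw":0},{"travel":[0.012,0,-0.07],"yaw":0},{"travel":[0.012,0,-0.1],"yaw":0},{"travel":[0.03,-0.03,-0.1],"yaw":0},{"travel":[0.05,-0.06,-0.1],"yaw":0},{"travel":[0.06,-0.09,-0.1],"yaw":0}]'
python3 -m pendant '[{"travel":[0.01,-0.03,0],"yaw":0},{"travel":[0.02,-0.06,0],"yaw":0},{"travel":[0.02,-0.07,0],"yaw":0},{"travel":[0.02,-0.07,0],"yaw":0},{"travel":[0.02,-0.07,0],"yaw":0},{"travel":[0.02,-0.07,0],"yaw":0},{"travel":[0.02,-0.07,0],"yaw":0},{"travel":[0.02,-0.07,0],"yaw":0},{"travel":[0.02,-0.07,0],"yaw":0},{"travel":[0.02,-0.07,0],"yaw":0}]'
cat > k.py <<'E'
from bench import *
import numpy as np
t=.0895;R=np.array([[np.cos(t),-np.sin(t)],[np.sin(t),np.cos(t)]]);o=np.array([.4082,-.0552])
def fc(phi):
    T=np.array([-np.sin(phi),np.cos(phi)]);peg=np.array([.157,.116])+.075*np.array([np.cos(phi),np.sin(phi)])
    sx=np.clip(-phi/.5,0,1); sy=np.clip((phi+1.57)/.57,0,1)
    return peg+.006*T+np.array([.011*sx,.0145*sy])
s=observe();Q=np.array(s["ee_rot"]);p=np.array(s["tool_pos"])
print((R.T@(p[:2]-o)).round(4),p[2],s["ft_force"])
for phi in np.arange(.166,-1.6,-.1):
    w=o+R@fc(phi); print(round(.5-phi,2),(Q.T@np.append(w-p[:2],0))[:2].round(4))
E
python3 k.py
python3 - <<'E'
from bench import *
import cv2
c=camera("top")["image"][:,:,::-1];cv2.imwrite("pics/top4.png",c)
cv2.imwrite("pics/top4c.png",cv2.resize(c[185:320,230:425],None,fx=4,fy=4,interpolation=cv2.INTER_CUBIC))
E
```

```text
t: 13.63
tool_pos: [0.6096, 0.0565, 0.122]
ee_rot: [[0.996, 0.088, 0.001], [0.088, -0.996, 0.0], [0.001, 0.0, -1.0]]
ft_force: [0.0, -0.3, 0.3]
width: 0.004
grasp_force: 0.0
t: 14.47
tool_pos: [0.6218, 0.1265, 0.1214]
ee_rot: [[0.996, 0.089, 0.0], [0.089, -0.996, -0.0], [0.0, 0.0, -1.0]]
ft_force: [-0.1, 0.9, -0.2]
width: 0.002
grasp_force: 0.0
[0.229  0.1619] 0.12141566046257475 [-0.13510859  0.94779178 -0.18513915]
0.33 [0.001  0.0131]
0.43 [0.0024 0.0205]
0.53 [0.0039 0.0279]
0.63 [0.0061 0.0355]
0.73 [0.0075 0.0429]
0.83 [0.0082 0.0503]
0.93 [0.0082 0.0575]
1.03 [0.0067 0.0644]
1.13 [0.003 0.071]
1.23 [-0.0012  0.0772]
1.33 [-0.0061  0.0829]
1.43 [-0.0115  0.0881]
1.53 [-0.0174  0.0937]
1.63 [-0.0238  0.1002]
1.73 [-0.0305  0.1062]
1.83 [-0.0375  0.1114]
1.93 [-0.0447  0.116 ]
2.03 [-0.0522  0.1197]
```

View pics/top4c.png

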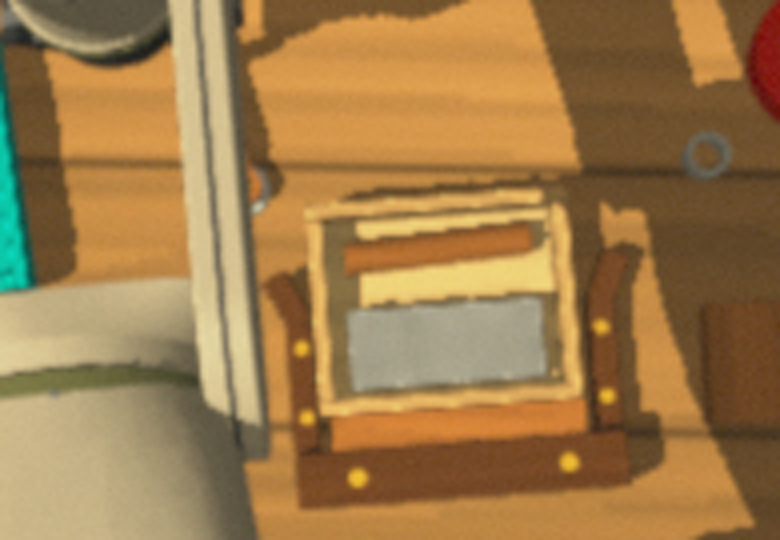

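The tray sits square on the pad with its contents inside. I'll descend left of the peg and start the arc.

```bash
python3 -m pendant '[{"travel":[0,0,0.02],"yaw":0},{"travel":[0,0,0.04],"yaw":0},{"travel":[0,0,0.06],"yaw":0},{"travel":[0,0,0.075],"yaw":0},{"travel":[0,0,0.081],"yaw":0},{"travel":[0.001,0.004,0.081],"yaw":0},{"travel":[0.001,0.008,0.081],"yaw":0},{"travel":[0.001,0.012,0.081],"yaw":0},{"travel":[0.002,0.016,0.081],"yaw":0},{"travel":[0.003,0.020,0.081],"yaw":0}]'
python3 k.py
```

```text
t: 15.35
tool_pos: [0.6275, 0.1073, 0.0417]
ee_rot: [[0.996, 0.089, 0.002], [0.089, -0.996, 0.0], [0.002, -0.0, -1.0]]
ft_force: [-0.1, 1.7, 0.9]
width: 0.0
grasp_force: 0.6
[0.233  0.1423] 0.04173719244847842 [-0.09793401  1.66408059  0.8763862 ]
0.33 [-0.003  -0.0065]
0.43 [-0.0015  0.0009]
0.53 [-0.0001  0.0083]
0.63 [0.0021 0.0159]
0.73 [0.0035 0.0233]
0.83 [0.0042 0.0307]
0.93 [0.0041 0.0379]
1.03 [0.0026 0.0448]
1.13 [-0.001   0.0514]
1.23 [-0.0053  0.0576]
1.33 [-0.0102  0.0633]
1.43 [-0.0156  0.0685]
1.53 [-0.0215  0.074 ]
1.63 [-0.0278  0.0806]
1.73 [-0.0345  0.0865]
1.83 [-0.0416  0.0918]
1.93 [-0.0488  0.0963]
2.03 [-0.0562  0.1001]
```

Contact on the peg is 1.7 N, as expected. I'll continue round the arc.

```bash
python3 -m pendant '[{"travel":[0,0.008,0],"yaw":0},{"travel":[0.002,0.016,0],"yaw":0},{"travel":[0.0035,0.023,0],"yaw":0},{"travel":[0.004,0.031,0],"yaw":0},{"travel":[0.004,0.038,0],"yaw":0},{"travel":[0.0025,0.045,0],"yaw":0},{"travel":[-0.001,0.051,0],"yaw":0},{"travel":[-0.005,0.0575,0],"yaw":0},{"travel":[-0.010,0.063,0],"yaw":0},{"travel":[-0.0155,0.0685,0],"yaw":0}]'
python3 k.py | sed -n '1p;12,$p'
```

```text
t: 16.18
tool_pos: [0.6171, 0.0372, 0.0405]
ee_rot: [[0.996, 0.09, 0.001], [0.09, -0.996, -0.0], [0.001, 0.0, -1.0]]
ft_force: [2.6, -0.4, 0.3]
width: 0.002
grasp_force: 0.8
[0.2164 0.0734] 0.04054285768103702 [ 2.5917016  -0.41605106  0.28366018]
1.33 [ 0.0065 -0.0056]
1.43 [ 0.0011 -0.0004]
1.53 [-0.0048  0.0052]
1.63 [-0.0112  0.0117]
1.73 [-0.0179  0.0177]
1.83 [-0.0249  0.0229]
1.93 [-0.0322  0.0274]
2.03 [-0.0396  0.0312]
```

```bash
python3 -m pendant '[{"travel":[-0.0025,0.0025,0],"yaw":0},{"travel":[-0.005,0.005,0],"yaw":0},{"travel":[-0.008,0.0085,0],"yaw":0},{"travel":[-0.011,0.0115,0],"yaw":0},{"travel":[-0.0145,0.015,0],"yaw":0},{"travel":[-0.018,0.0175,0],"yaw":0},{"travel":[-0.0215,0.020,0],"yaw":0},{"travel":[-0.025,0.023,0],"yaw":0},{"travel":[-0.0285,0.025,0],"yaw":0},{"travel":[-0.032,0.027,0],"yaw":0}]'
python3 k.py | sed -n '1p;17,$p'
```

```text
t: 17.02
tool_pos: [0.5875, 0.008, 0.0403]
ee_rot: [[0.996, 0.09, 0.0], [0.09, -0.996, -0.0], [0.0, 0.0, -1.0]]
ft_force: [0.8, 0.7, -0.8]
width: 0.001
grasp_force: 0.5
[0.1842 0.0469] 0.04026908172874693 [ 0.81992243  0.66348772 -0.7888948 ]
1.83 [ 0.0072 -0.0036]
1.93 [-0.0001  0.0009]
2.03 [-0.0075  0.0047]
```

```bash
python3 -m pendant '[{"travel":[-0.001,0.0005,0],"yaw":0},{"travel":[-0.002,0.001,0],"yaw":0},{"travel":[-0.003,0.0015,0],"yaw":0},{"travel":[-0.004,0.002,0],"yaw":0},{"travel":[-0.005,0.0025,0],"yaw":0},{"travel":[-0.006,0.003,0],"yaw":0},{"travel":[-0.007,0.003,0],"yaw":0},{"travel":[-0.007,0.003,0],"yaw":0},{"travel":[-0.007,0.003,0],"yaw":0},{"travel":[-0.007,0.003,0],"yaw":0}]'
```

```text
t: 17.85
tool_pos: [0.581, 0.0046, 0.0402]
ee_rot: [[0.996, 0.09, -0.0], [0.09, -0.996, -0.0], [-0.0, 0.0, -1.0]]
ft_force: [0.0, -0.0, -0.1]
width: 0.002
grasp_force: 0.1
```

```bash
python3 -m pendant '[{"travel":[-0.0005,0,0],"yaw":0},{"travel":[-0.001,0,0],"yaw":0},{"travel":[-0.0015,0,0],"yaw":0},{"travel":[-0.002,0,0],"yaw":0},{"travel":[-0.0025,0,0],"yaw":0},{"travel":[-0.003,0,0],"yaw":0},{"travel":[-0.003,0,0],"yaw":0},{"travel":[-0.003,0,0],"yaw":0},{"travel":[-0.003,0,0],"yaw":0},{"travel":[-0.003,0,0],"yaw":0}]'
```

```text
t: 18.68
tool_pos: [0.5786, 0.0044, 0.0404]
ee_rot: [[0.996, 0.09, 0.001], [0.09, -0.996, -0.0], [0.001, 0.0, -1.0]]
ft_force: [4.4, -0.5, -2.7]
width: -0.001
grasp_force: 2.5
```

The force has risen to 4.4 N with the tool lagging 0.6 mm, so the keeper is on its end stop. I'll back off, lift clear and check.

```bash
python3 -m pendant '[{"travel":[0.004,0,0],"yaw":0},{"travel":[0.01,0,0],"yaw":0},{"travel":[0.015,0,0],"yaw":0},{"travel":[0.015,0,-0.03],"yaw":0},{"travel":[0.015,0,-0.06],"yaw":0},{"travel":[0.015,0,-0.09],"yaw":0},{"travel":[0.015,0,-0.12],"yaw":0},{"travel":[0.015,-0.03,-0.13],"yaw":0},{"travel":[0.015,-0.06,-0.13],"yaw":0},{"travel":[0.015,-0.1,-0.13],"yaw":0}]'
python3 -m pendant '[{"travel":[0,-0.03,0],"yaw":0},{"travel":[0,-0.06,0],"yaw":0},{"travel":[0,-0.09,0],"yaw":0},{"travel":[0,-0.1,0],"yaw":0},{"travel":[0,-0.1,0],"yaw":0},{"travel":[0,-0.1,0],"yaw":0},{"travel":[0,-0.1,0],"yaw":0},{"travel":[0,-0.1,0],"yaw":0},{"travel":[0,-0.1,0],"yaw":0},{"travel":[0,-0.1,0],"yaw":0}]'
python3 - <<'E'
from bench import *
import cv2
c=camera("top")["image"][:,:,::-1];cv2.imwrite("pics/top5.png",c)
cv2.imwrite("pics/top5c.png",cv2.resize(c[140:320,240:440],None,fx=3,fy=3,interpolation=cv2.INTER_CUBIC))
E
```

```text
t: 19.52
tool_pos: [0.5855, 0.1049, 0.1723]
ee_rot: [[0.996, 0.087, 0.003], [0.087, -0.996, -0.0], [0.003, 0.001, -1.0]]
ft_force: [0.2, -0.4, 0.0]
width: -0.0
grasp_force: 0.0
t: 20.35
tool_pos: [0.5754, 0.2039, 0.1703]
ee_rot: [[0.996, 0.088, 0.0], [0.088, -0.996, -0.0], [0.0, 0.0, -1.0]]
ft_force: [-0.3, 0.8, -0.0]
width: 0.004
grasp_force: 0.0
```

View pics/top5c.png

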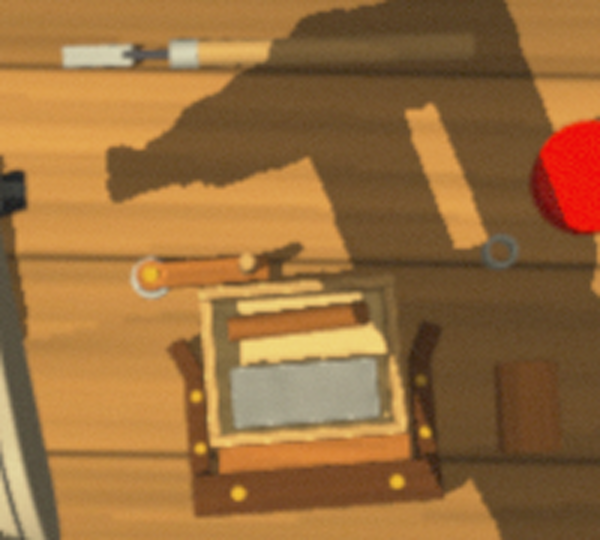

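The keeper lies across behind the tray, with its pivot at (150,274) and peg at (247,262). The tray is square on the pad and the bystanders are where they were. I'll check the angles once, then hand in.

```bash
python3 - <<'E'
from h import *
from bench import *
c=lambda u,v,z: ray(240+(u+.5)/3-.5,140+(v+.5)/3-.5,z)
a=lambda p,q: np.arctan2(*(q-p)[1::-1])
k=.5+.0895-a(c(150,274,.021),c(247,262,.063))
y=a(c(408,433,.04),c(212,446,.04))-np.pi/2-.0895
print("keeper",k,"tray rel yaw",y)
if k>1.99 and abs(y)<.04: print(finish_job())
E
```

```text
keeper 2.0905694126992014 tray rel yaw -0.007466688793404369
the job is handed in; nothing more can be done
None
```

I handed the job in at about 20 s, with no verdict returned. The tray is home and square on the pad, pressed with up to about 15 N at the wrist. The keeper measures about 2.09 rad across behind it, the stone and handle are in the tray, and the arm is clear.

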